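# Draw the flat setting bar out of the slotted bin and lay it in the tool case

## Robot

A 7-joint arm with a two-finger parallel gripper is mounted at the origin on the work surface. World frame = base frame: x ahead of the robot, y to its left, z up, the work surface at z = 0. Lengths are in m, angles in degrees, forces in N, time in s.
With the tool pointing down it reaches from about 0.4 to 0.85 m from the base axis. Payload 4.5 kg.
Tool frame: the origin (TCP) lies at the very end of the fingers, on their centre line; the grasp point (between the pads) lies 19 mm behind it; z points along the fingers, y is the direction in which the jaws open and shut (so a half turn about z gives the same grasp; the last joint's range is limited). The gripper opens to 88 mm and grips with 3 to 60 N. Pads are 18 mm wide; open, the fingers measure 123 mm over their backs; the gripper's body (75 mm by 187 mm) begins 45 mm behind the grasp point.
Start: joints at [-66.532, 39.483, -11.15, 89.685, 9.013, 51.709, -12.324], TCP at [0.229, 0.581, 0.239] pointing down, gripper open.
Joint ranges: [-172.22, 172.22], [-26.19, 119.32], [-84.43, 86.54], [7.71, 146.69], [-57.33, 237.33], [2.42, 119.75], [-152.13, 152.13]. Speed limits (degrees/s): [147.25, 147.25, 180, 180, 180, 180, 180].

## Interface

Orientations are given as a 3x3 rotation matrix whose columns are the frame's x, y, z axes.
In Python, from plant import ctrl gives the robot as it stands. Calls block until the motion is done:
- ctrl.movep(position, orientation): joint-space move of the TCP to a pose.
- ctrl.move_straight(position, max_speed=0.15, rot=None, max_force=None): straight line of the TCP; rot=None keeps the orientation; max_speed is the mean speed in m/s. With max_force (N) it stops when the force on the tool has changed by that much, and returns True; else False.
- ctrl.movej(angles): joint-space move.
- ctrl.grip(opening, newtons=None): opening from 0.0 (shut) to 1.0 (fully open); newtons is the grip in N (None keeps the last); returns when the fingers have stopped.
- ctrl.hold(seconds).
- ctrl.ik(position, orientation): joint angles nearest the present ones, or None.
- ctrl.get_obs(): the state.
- ctrl.snapshot(name): name is "scene" or "top" or "wrist"; returns a dict with "color" (400x640x3 uint8, red, green, blue), "vfov" (degrees; the focal length in pixels is half the picture's height over the tangent of half this angle, whatever the lens; pixels are square), "cx", "cy" (the principal point, pixels), "position" and "attitude" of the camera in the world; the wrist camera has in their place "T_tool_cam" (4x4, takes a point from camera to tool coordinates, whose origin is the TCP and whose axes are the flange's). Camera axes: x right, y down, z forward; pixel columns grow to the right and rows downward; lengths in m; the calibration is good to about 2 mm. A picture is of the moment at which its call begins: read the wrist's pose just before it. There is no depth.
A pose or a line that the arm cannot do raises ctrl.Unreachable and nothing moves.
- ctrl.hand_in(): hands the job in, once; it reports no verdict.
The state is a dict: "time": time; "joint_pos": joint angles; "dq": joint speeds; "joint_torque": joint torques, N m; "eef_pos": TCP position; "orientation": TCP orientation; "wrist_force": force on the tool from outside, world axes, zero at the start; "torque": the same for the moment, N m; "width": opening from 0.0 (shut) to 1.0 (fully open).
Only numpy, scipy, OpenCV 4.12 (cv2) and the standard library are available. Lean on these libraries where they do the work, as an engineer would, in place of code of your own. Each camera call takes 0.05 s, during which the arm holds its last target.

## Task

Draw the flat metal bar out of the grey bin through its slot, then lower it and lay it flat in the long empty recess of the blue tool case, without dropping it. Leave the round rod and the round tube in the bin as they are.

Things in the scene. Friction and masses are not known exactly. Their poses are not given: they have to be found in the camera images.
- bar: Flat aluminium bar, 240 mm long (own y), 20 wide (own x), 12 thick (own z), 0.17 kg, a dark hole mark near each end; origin at its middle. It leans in a slot of the grey bin: +y end down on the bin floor at the back wall, -y end sticking about 100 mm out to the robot's right, rising about 20 degrees; own z upward, own x level. It rests on the slot's lower edge 22 mm from its middle towards -y.
- rod: Round steel rod, 12 mm in diameter, 240 mm long (own y), leaning in another slot of the same bin in the same way; origin at its middle. To be left alone. The bin is fixed, open on top, 260 x 150 x 95 mm high, walls and floor 5 mm. Its three slots, 80 mm apart, are closed windows 34 mm wide, from 52 to 84 mm above the desk. A part comes free when drawn 150 mm or more along its length.
- tube: Round steel tube, 22 mm in diameter, 240 mm long (own y), leaning in the third slot of the bin in the same way; origin at its middle. To be left alone.
- recess (a point): Centre of the floor of the long empty recess in the blue tool case, which lies fixed on the desk to the front right, lid open flat. The floor is level, 20 mm above the desk; the recess is 280 mm long (own y, pointing to about the robot's left), 76 wide (own x), 10 deep; the case's rim stands 16 mm above the floor. It is the recess nearest the robot. The bar may lie either way round.
Not all that is in view belongs to the job. There is more than one size of the bar; the job needs the larger.

How it is judged (in metres and radians):
On the way, in this order (a step that is already met when the one before it is completed fails the run):
1. the bar has been drawn out: its middle is more than 150 mm from where it started (distance of bar from where it was at the start of the episode above 0.15 m), for 0.1 s.
2. the bar is lowered into the recess while still held by the fingers (its middle less than 26 mm above the recess floor) (contact force between the fingers and bar above 0.5 N and z of bar in the frame of recess below 0.026 m and x of bar in the frame of recess between -0.04 and 0.04 m and y of bar in the frame of recess between -0.04 and 0.04 m), for 0.04 s.
At the end, for the whole second after the job is handed in: The flat bar lies flat at rest on the floor of the long empty recess: its middle within 30 mm across and 25 mm along of the recess centre and less than 10 mm above its floor, along the recess within 0.25 rad; the rod and the tube are within 30 mm of where they started (x of bar in the frame of recess between -0.03 and 0.03 m and y of bar in the frame of recess between -0.025 and 0.025 m and z of bar in the frame of recess below 0.01 m and angle between the y axis of bar and the y axis of recess, either way round below 0.25 rad and angle between the z axis of bar and the z axis of recess, either way round below 0.06 rad and linear speed of bar below 0.02 m/s and distance of each of rod, tube from where it was at the start of the episode below 0.03 m); the robot touches nothing.
It fails at once if the round rod is moved by more than 30 mm (distance of rod from where it was at the start of the episode above 0.03 m).
It fails at once if the round tube is moved by more than 30 mm (distance of tube from where it was at the start of the episode above 0.03 m).
It also fails if it takes over 38 s, if anything falls off the work surface, if the arm or the gripper's body presses on something with over 40 N, if the wrist force passes 120 N, or if a joint passes its speed limit or range.

## Working session

There is one attempt and no reset: what is moved stays moved. The work goes in short steps, each a Python script; the robot and the scene stay as the last script left them, time stands still between calls to the robot, and variables do not carry over. Pictures are saved under pics/ and viewed, and the job is handed in when it is done.

```bash
ls; mkdir -p pics; cat > h.py <<'E'
import numpy as np, cv2
from plant import ctrl
def snap(n,f):
    o=ctrl.get_obs(); s=ctrl.snapshot(n)
    cv2.imwrite('pics/'+f,cv2.cvtColor(s['color'],cv2.COLOR_RGB2BGR))
    if n=='wrist':
        T=np.eye(4);T[:3,:3]=np.array(o['orientation']);T[:3,3]=o['eef_pos'];T=T@np.array(s['T_tool_cam'])
        R,p=T[:3,:3],T[:3,3]
    else:
        R=np.array(s['attitude']);p=np.array(s['position'])
    fl=200/np.tan(np.radians(s['vfov'])/2)
    np.savez('pics/'+f+'.npz',R=R,p=p,f=fl,cx=s['cx'],cy=s['cy'])
    return s
class Cam:
    def __init__(s,f):
        d=np.load('pics/'+f+'.npz');s.R,s.p,s.f,s.cx,s.cy=d['R'],d['p'],float(d['f']),float(d['cx']),float(d['cy'])
    def ray(s,u,v):
        d=s.R@np.array([(u-s.cx)/s.f,(v-s.cy)/s.f,1]);return d/np.linalg.norm(d)
    def atz(s,u,v,z):
        d=s.ray(u,v);return s.p+d*(z-s.p[2])/d[2]
    def proj(s,P):
        q=s.R.T@(np.asarray(P)-s.p);return np.array([s.cx+s.f*q[0]/q[2],s.cy+s.f*q[1]/q[2]])
def tri(obs):
    A=np.zeros((3,3));b=np.zeros(3)
    for c,u,v in obs:
        d=c.ray(u,v);M=np.eye(3)-np.outer(d,d);A+=M;b+=M@c.p
    x=np.linalg.solve(A,b)
    return x,[np.linalg.norm(c.proj(x)-[u,v]) for c,u,v in obs]
E
python3 - <<'E'
from h import *
for n in ('scene','top','wrist'):
    s=snap(n,n+'0.png');c=Cam(n+'0.png');print(n,s['vfov'],c.cx,c.cy,c.p.round(3),c.R.round(3).tolist(), [k for k in s])
o=ctrl.get_obs();print(o['time'],o['eef_pos'],np.round(o['orientation'],3).tolist(),o['width'])
E
```

```text
pics
scene 44.01477329120727 321.57812407444766 201.77822937765526 [1.185 0.515 0.672] [[-0.692, 0.458, -0.558], [0.722, 0.428, -0.544], [-0.011, -0.779, -0.627]] ['color', 'vfov', 'cx', 'cy', 'position', 'attitude']
top 52.99096096042304 315.2989258102624 193.42139720641947 [0.458 0.01  0.815] [[-0.012, -0.975, 0.221], [-1.0, 0.01, -0.006], [0.004, -0.221, -0.975]] ['color', 'vfov', 'cx', 'cy', 'position', 'attitude']
wrist 60.247003627663474 322.92568997005543 198.0639546262632 [0.16  0.609 0.383] [[0.366, 0.89, 0.272], [0.931, -0.35, -0.109], [-0.001, 0.293, -0.956]] ['color', 'vfov', 'cx', 'cy', 'T_tool_cam']
0.15 [0.22921987 0.58094263 0.23810528] [[-0.93, 0.367, -0.0], [0.367, 0.93, -0.001], [-0.0, -0.001, -1.0]] 0.9958311738359787
```

View pics/scene0.png

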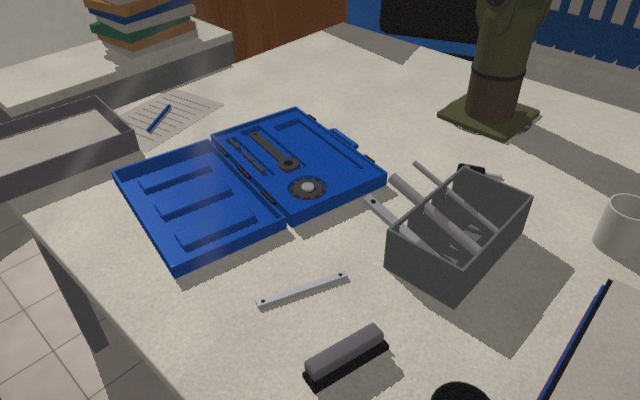

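View pics/top0.png

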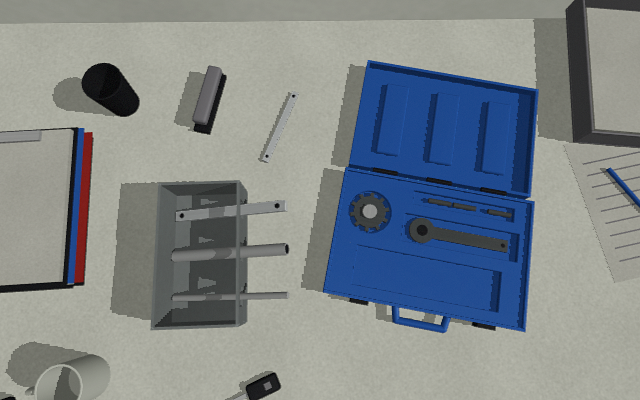

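View pics/wrist0.png

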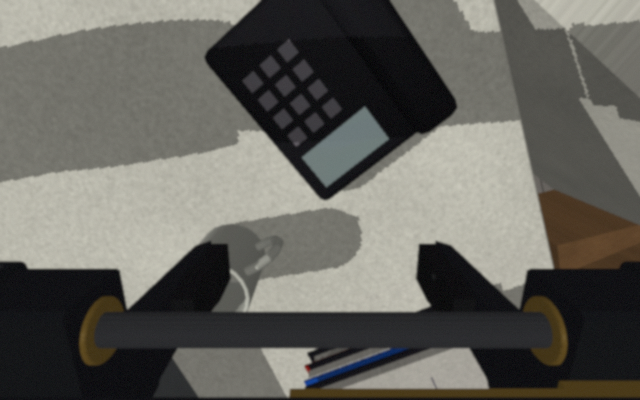

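The top view shows the bin at columns 152-245. The candidates are:
- The flat bar with two hole marks, leaning in the slot, top (183..277, 206..216).
- The loose, smaller flat bar on the desk, top (264..294, 95..158). This is a decoy.
- The tube, at row 250, and the rod, at row 296.

By the description I choose the leaning bar at (230,211). The recess is the empty one nearest the robot, around (428,277). I'll check both in crops.

```bash
python3 - <<'E'
import cv2
t=cv2.imread('pics/top0.png')
cv2.imwrite('pics/c1.png',cv2.resize(t[170:340,145:305],None,fx=4.5,fy=3.5*4.5/4.5,interpolation=cv2.INTER_CUBIC))
cv2.imwrite('pics/c1.png',cv2.resize(t[190:320,145:305],None,fx=4.5,fy=4.5,interpolation=cv2.INTER_CUBIC))
cv2.imwrite('pics/c2.png',cv2.resize(t[160:340,315:545],None,fx=3.3,fy=3.3,interpolation=cv2.INTER_CUBIC))
s=cv2.imread('pics/scene0.png')
cv2.imwrite('pics/c3.png',cv2.resize(s[150:310,355:545],None,fx=3.7,fy=3.7,interpolation=cv2.INTER_CUBIC))
E
```

```text
(no output)
```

View pics/c1.png

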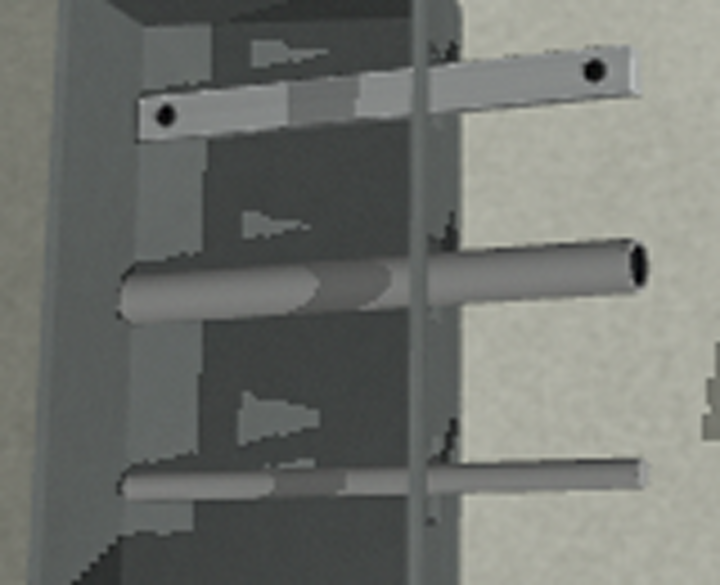

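View pics/c2.png

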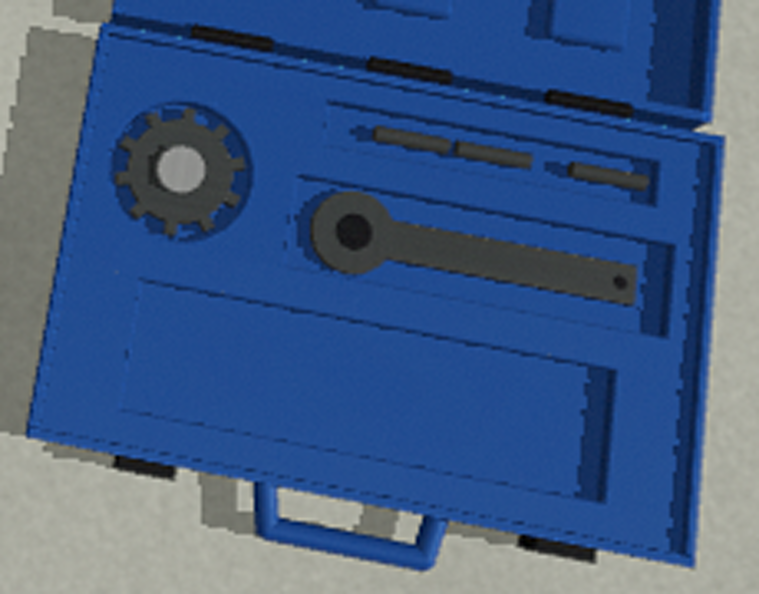

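View pics/c3.png

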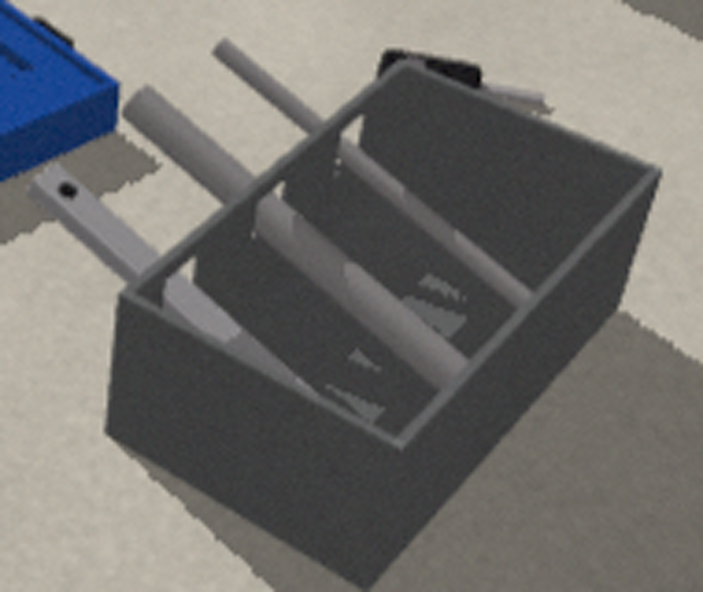

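```bash
cat > m.py <<'E'
from h import *
T=Cam('top0.png');S=Cam('scene0.png')
t1=lambda x,y:(T,145+(x+.5)/4.5-.5,190+(y+.5)/4.5-.5)
t2=lambda x,y:(T,315+(x+.5)/3.3-.5,160+(y+.5)/3.3-.5)
s3=lambda x,y:(S,355+(x+.5)/3.7-.5,150+(y+.5)/3.7-.5)
E
python3 - <<'E'
from m import *
A=[t1(594,70),s3(68,190)]
h,e=tri(A);print('hole -y',h.round(4),e)
# +y hole: bar on floor z 5mm; centre of bottom end at thickness; top hole approx z
for z in (.022,.026,.03):
    p=T.atz(*t1(165,116)[1:],z);d=h-p;print(z,p.round(4),np.linalg.norm(d),np.degrees(np.arctan2(d[2],np.hypot(d[0],d[1]))),np.degrees(np.arctan2(d[0],-d[1])))
# bin top corners z=.095
for n,(u,v) in dict(a=(157,183),b=(243,181),c=(245,327),d=(152,329)).items(): print(n,T.atz(u,v,.095).round(4))
# recess
C=np.array([T.atz(*t2(*q)[1:],.03) for q in ((143,280),(615,368),(605,500),(122,410))])
print(C.round(4));print([np.linalg.norm(C[i]-C[(i+1)%4]).round(4) for i in range(4)],C.mean(0))
C2=np.array([T.atz(*t2(*q)[1:],.036) for q in ((102,25),(722,137),(694,566),(30,436))]);print('case',C2.round(4),C2.mean(0))
d=C[0]-C[1];print('axis deg',np.degrees(np.arctan2(d[1],d[0])));d=C[3]-C[2];print(np.degrees(np.arctan2(d[1],d[0])))
E
```

```text
hole -y [0.6003 0.0775 0.0899] [np.float64(0.453784703956485), np.float64(0.4449448444771615)]
0.022 [0.5954 0.2733 0.022 ] 0.20732896021257147 19.11713590560289 1.4307786524065507
0.026 [0.5947 0.272  0.026 ] 0.20481006151800396 18.179682960165998 1.6450417112185611
0.03 [0.5941 0.2707 0.03  ] 0.20234998193729914 17.218917436022906 1.8622027598513162
a [0.6439 0.2977 0.095 ]
b [0.6461 0.139  0.095 ]
c [0.3882 0.1283 0.095 ]
d [0.3868 0.2867 0.095 ]
[[ 0.5328 -0.0771  0.03  ]
 [ 0.4786 -0.3507  0.03  ]
 [ 0.4047 -0.3366  0.03  ]
 [ 0.458  -0.0623  0.03  ]]
[np.float64(0.279), np.float64(0.0752), np.float64(0.2794), np.float64(0.0762)] [ 0.46850248 -0.20668512  0.03      ]
case [[ 0.6881 -0.0568  0.036 ]
 [ 0.6141 -0.4281  0.036 ]
 [ 0.369  -0.3799  0.036 ]
 [ 0.4441 -0.0087  0.036 ]] [ 0.5288085  -0.21837372  0.036     ]
axis deg 78.7949777998874
79.00539608498194
```

The crops show the leaning flat bar with its two hole marks, and the recess as described. The recess measures 279 x 76 mm, and the bar's near hole is at z=0.090, which fits a 19.3° lean, so I'm going with these. Next I check IK for the grasp.

```bash
cat >> m.py <<'E'
az=np.radians(1.7);p=np.radians(19.3)
u=np.array([np.sin(az)*np.cos(p),-np.cos(az)*np.cos(p),np.sin(p)])
x=np.cross(-u,[0,0,1]);x/=np.linalg.norm(x);n=np.cross(x,-u)
mid=np.array([.598,.1734,.0503])
def Rt(n,x,s):
    z=-n;y=s*x;return np.column_stack([np.cross(y,z),y,z])
rec=np.array([.4685,-.2067,.020]);ra=np.radians(78.9);ry=np.array([np.cos(ra),np.sin(ra),0]);rx=np.array([np.sin(ra),-np.cos(ra),0])
E
python3 - <<'E'
from m import *
print(u,x,n)
for s in (1,-1):
    R=Rt(n,x,s);g=mid+u*.062-n*.010
    R2=Rt(np.array([0,0,1.]),rx,s);g2=rec+[0,0,.0]-ry*.062
    for P,Q in ((g+n*.12,R),(g,R),(g+u*.185,R),(g2+[0,0,.15],R2),(g2,R2)):
        q=ctrl.ik(P,Q);print(s,P.round(3),None if q is None else np.round(q,1))
# consistency: reproject model
for s_ in (-.1025,.1025):
    print(T.proj(mid+u*s_+n*.006), S.proj(mid+u*s_+n*.006))
print(t1(165,116)[1:],t1(594,70)[1:],s3(68,190)[1:])
E
```

```text
[ 0.02799903 -0.94338555  0.33051439] [ 0.99955986  0.02966624 -0.        ] [-0.00980512  0.33036892  0.94380095]
1 [0.599 0.151 0.175] [-35.1  47.8  14.3  90.2   9.3  50.9 -29.3]
1 [0.6   0.112 0.061] [-31.9  56.4  14.1  95.5  10.4  36.7 -30.3]
1 [ 0.605 -0.063  0.122] [-17.1  49.4  15.3 100.5  13.9  33.7 -16.9]
1 [ 0.457 -0.268  0.17 ] [ 29.5  38.1  -6.7 110.3   7.8  32.    6.5]
1 [ 0.457 -0.268  0.02 ] [ 27.4  53.3  -3.4 114.   12.3  13.    2.3]
-1 [0.599 0.151 0.175] [ -8.   51.1 -38.2  88.6  48.   70.1 117.9]
-1 [0.6   0.112 0.061] [ -7.   58.6 -32.9  94.   55.6  58.7 112.4]
-1 [ 0.605 -0.063  0.122] [ 10.2  51.7 -34.2  98.9  57.4  57.2 125.7]
-1 [ 0.457 -0.268  0.17 ] [ 51.7  44.2 -45.1 109.1  43.7  45.5 151.1]
-1 [ 0.457 -0.268  0.02 ] [ 38.   54.5 -21.2 113.4  51.9  22.  144.5]
[181.87442335 215.55703328] [458.62798962 277.01007574]
[275.59327053 205.18479005] [372.90487749 201.34962442]
(181.27777777777777, 215.38888888888889) (276.6111111111111, 205.16666666666666) (373.0135135135135, 200.98648648648648)
```

```bash
python3 - <<'E'
from m import *
R=Rt(n,x,1);g=mid+u*.062-n*.010
ctrl.movep(g+n*.10,R)
ctrl.grip(.55,50)
snap('wrist','w1.png');snap('scene','s1.png')
o=ctrl.get_obs();print(o['time'],np.array(o['eef_pos'])-(g+n*.10),o['width'])
W=Cam('w1.png')
for s_ in (-.1025,.1025,.12): print(W.proj(mid+u*s_+n*.006))
for b in (-.01,.01): print(W.proj(mid+u*.12+n*.006+x*b))
E
```

```text
3.0333 [ 1.26413320e-05 -2.85991648e-05 -1.34303575e-05] 0.5509175003884138
[321.00228357 -73.3203628 ]
[321.3784078  257.64183688]
[321.40243902 278.78758086]
[308.06288083 278.79297869]
[334.74065913 278.78218357]
```

View pics/w1.png

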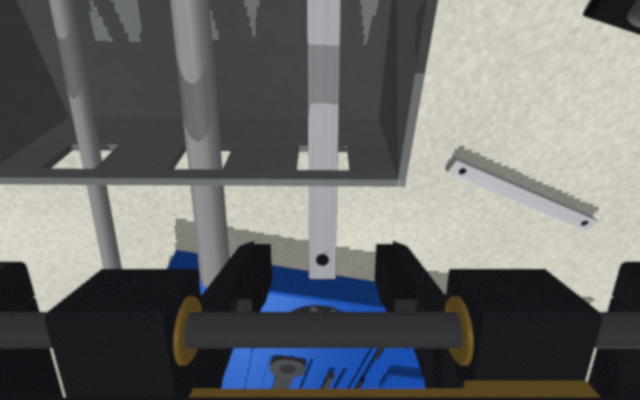

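View pics/s1.png

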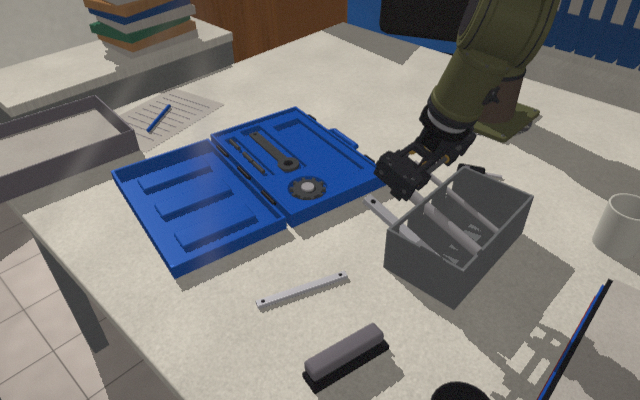

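The wrist view shows the bar's hole at (322,260) and its end at row 279. I predicted (321,258) and row 279, so they agree and the bar is centred between the fingers. Now I descend and grip.

```bash
python3 - <<'E'
from m import *
R=Rt(n,x,1);g=mid+u*.062-n*.010
hit=ctrl.move_straight(g,max_speed=.08,max_force=10)
print(hit)
if not hit: ctrl.grip(0.0,50)
o=ctrl.get_obs();print(o['time'],np.array(o['eef_pos'])-g,o['width']*88,np.round(o['wrist_force'],2),np.round(o['torque'],2))
snap('wrist','w2.png')
E
```

```text
False
4.9833 [5.17382809e-05 1.05662830e-04 5.11878514e-05] 19.341618741230413 [-0.2  -0.35  0.07] [ 0.29  0.04 -0.02]
```

View pics/w2.png

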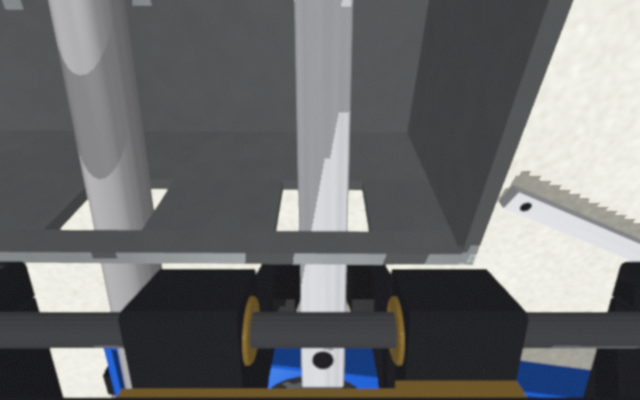

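The jaws stopped at 19.3 mm, which matches the bar's width, and the bar sits between the fingers. Now I draw it out.

```bash
python3 - <<'E'
from m import *
R=Rt(n,x,1);g=mid+u*.062-n*.010
def st(l):
    o=ctrl.get_obs();print(l,round(o['time'],2),np.round(o['eef_pos'],4),round(o['width']*88,2),np.round(o['wrist_force'],2),np.round(o['torque'],2))
h=ctrl.move_straight(g+u*.03+[0,0,.001],max_speed=.06,max_force=20);st(h)
if not h and ctrl.get_obs()['width']*88>15:
    h=ctrl.move_straight(g+u*.185+[0,0,.003],max_speed=.12,max_force=20);st(h)
snap('top','t3.png');snap('scene','s3.png')
E
```

```text
False 5.69 [0.6006 0.0832 0.0722] 19.22 [-0.58 -0.09 -0.81] [0.29 0.09 0.01]
False 7.14 [ 0.605  -0.0616  0.1251] 19.21 [-0.04 -0.41 -0.29] [ 0.25  0.09 -0.03]
```

View pics/s3.png

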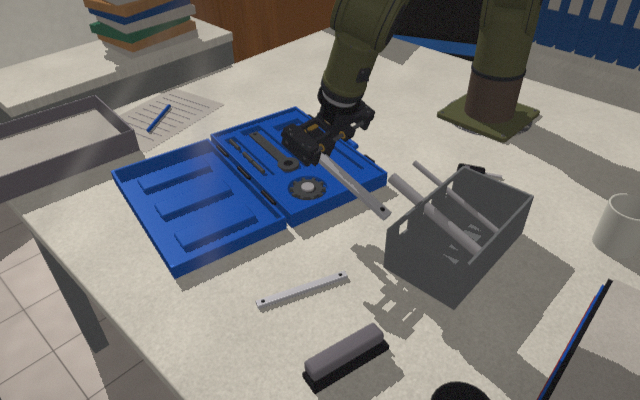

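View pics/t3.png

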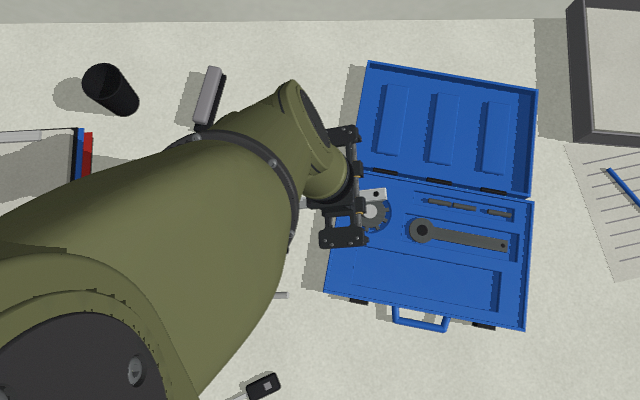

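The bar is out of the bin and held, with the middle about 185 mm from its start. The rod and tube haven't moved in the scene view. Next I lift, level, and go above the recess.

```bash
python3 - <<'E'
from m import *
def st(l):
    o=ctrl.get_obs();print(l,round(o['time'],2),np.round(o['eef_pos'],4),round(o['width']*88,2),np.round(o['wrist_force'],2),np.round(o['torque'],2))
o=ctrl.get_obs();e=np.array(o['eef_pos'])
R1=Rt(np.array([0,0,1.]),x,1)
ctrl.move_straight(e+[0,-.05,.06],max_speed=.12,rot=R1);st('lift')
R2=Rt(np.array([0,0,1.]),rx,1);g2=rec-ry*.062
ctrl.move_straight(g2+[0,0,.085],max_speed=.15,rot=R2);st('hover')
snap('top','t4.png');snap('scene','s4.png');snap('wrist','w4.png')
E
python3 - <<'E'
import cv2
a=cv2.imread('pics/s4.png');cv2.imwrite('pics/s4c.png',cv2.resize(a[60:240,190:410],None,fx=3.5,fy=3.3))
E
```

```text
lift 8.03 [ 0.6046 -0.1104  0.1845] 19.32 [-0.54 -0.41 -2.11] [-0.09  0.11 -0.02]
hover 9.72 [ 0.4576 -0.2668  0.1052] 19.87 [-1.21 -0.84 -1.78] [-0.16  0.08  0.02]
```

View pics/s4c.png

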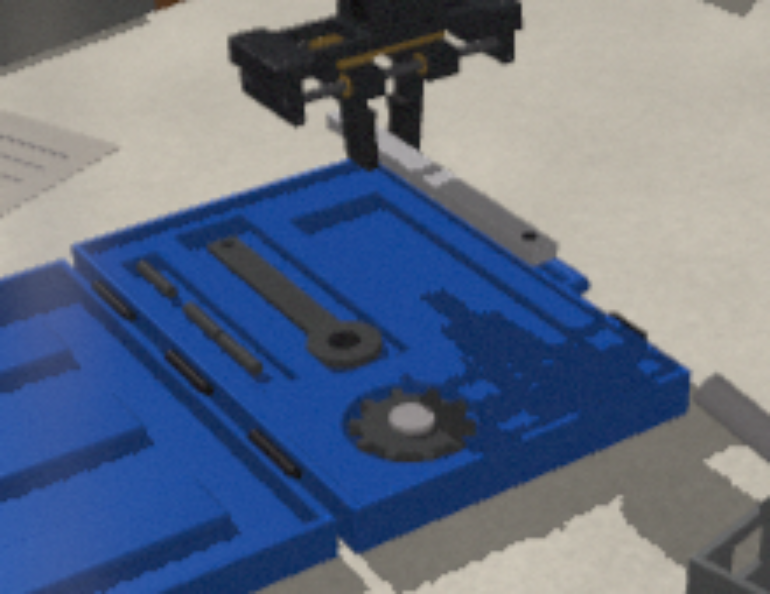

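View pics/w4.png

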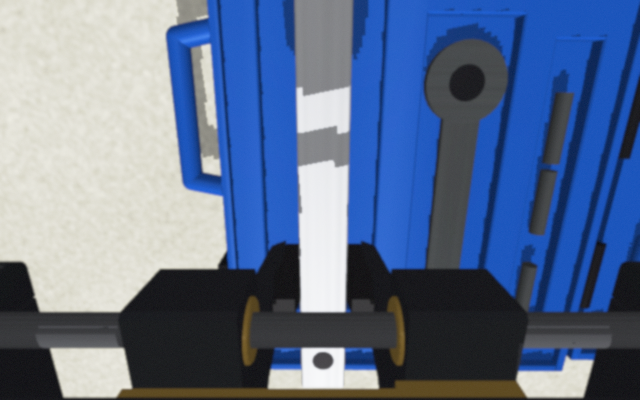

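View pics/t4.png

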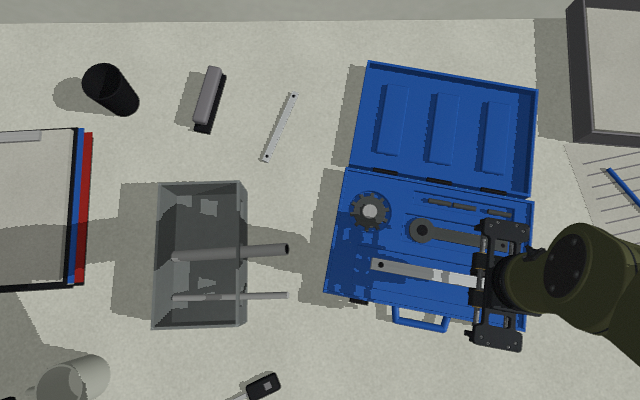

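The top view has the bar over the recess with its free-end hole at about (380,264). The rod and tube are unmoved. I'll triangulate that hole to check the bar's pitch in the grip.

```bash
python3 - <<'E'
import cv2
a=cv2.imread('pics/t4.png');b=cv2.imread('pics/s4.png')
import numpy as np
A=cv2.resize(a[245:295,365:465],None,fx=7.5,fy=7.5,interpolation=cv2.INTER_CUBIC);B=cv2.resize(b[85:145,275:375],None,fx=7.5,fy=7.5,interpolation=cv2.INTER_CUBIC)
cv2.imwrite('pics/ab.png',cv2.resize(np.vstack([A,B]),None,fx=.7,fy=.7))
for im,(r0,r1,c0,c1) in ((a,(255,275,370,390)),(b,(125,140,333,350))):
    g=cv2.cvtColor(im[r0:r1,c0:c1],cv2.COLOR_BGR2GRAY);print(g)
E
```

```text
[[ 50  52  50  51  50  48  50  49  51  47  52  51  46  46  48  54  77  74
   75  77]
 [ 51  50  52  53  49  48  49  49  49  52  49  52  51  51  52  48  49  48
   48  43]
 [ 49  49  59  72  62  56  56  52  52  48  47  49  49  50  50  50  48  51
   47  49]
 [ 49  64  96 129 125 123 117  93  71  62  53  58  53  51  49  49  49  49
   47  49]
 [ 49  65 100 120 120 120 120 121 122 127 125 121  97  85  66  62  58  52
   52  48]
 [ 52  75 104 119 118 118 117 118 119 119 120 121 121 123 126 123 119  99
   93  70]
 [ 53  84 115 116 116 116 117 119 118 118 121 119 118 119 120 118 118 119
  121 121]
 [ 55  85 120 116 115 114 114 117 110  58  11  22  66 120 119 118 117 117
  118 118]
 [ 57  87 121 117 116 116 118 114  84  17  13  16  31  82 118 118 119 117
  117 117]
 [ 59  95 125 120 120 118 119 112  39  17  17  21  17  54 119 116 114 113
  114 115]
 [ 62  95 124 120 121 119 122 117  65  19  19  21  15  58 123 117 115 116
  114 114]
 [ 70 103 120 119 117 117 121 114  66  27  18  18  30  75 122 121 119 118
  117 115]
 [ 78 111 121 120 118 119 119 120 118  95  54  58  88 124 121 119 119 119
  119 
[... 966 characters left out ...]
103 106 100 102  82  65  67  67 106 136 167 182 185 187 187]
 [ 99  98 100 100 103 101  49  26  27  31  74 103 121 143 185 186 189]
 [ 96  96  98 101 103 102  74  57  54  54  91 101 102 106 140 171 182]
 [ 96  93  97  96  97 102  97  92  93  91 100 103 101 102 105 123 158]
 [ 89  95  95  96  96  97  99 105  99 103 101  96 103 109 100 104 150]
 [ 60  83  93  95  96  97  96 100  99 101 109  99 102 103 100 103 151]
 [ 44  56  77  92  96  93  95  94  96 101 103 100 105 102 104 101 173]
 [ 60  49  49  68  84  96  94  97  92 102 103 103 103 102 104 103 180]
 [ 64  62  49  51  55  78  88  96  97 104 100 103 105 101  98  83 127]
 [ 66  67  61  51  40  53  70  89  93  98 108  89  78  79  82  92  82]]
```

View pics/ab.png

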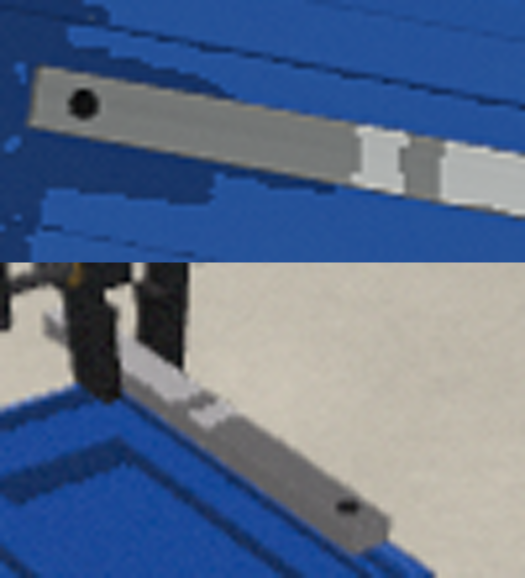

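```bash
python3 - <<'E'
from m import *
T4=Cam('t4.png');S4=Cam('s4.png')
h,e=tri([(T4,380.7,264.5),(S4,341.0,131.0)]);print(h.round(4),np.round(e,2))
t=np.array(ctrl.get_obs()['eef_pos'])
print('expected', (t+ry*.1645+[0,0,.016]).round(4)); d=h-t-[0,0,.016];print('along',d@ry,'across',d@rx,'z',d[2], 'pitch',np.degrees(np.arcsin(d[2]/.1645)))
print(ctrl.get_obs()['time'])
E
```

```text
[ 0.4892 -0.1041  0.1197] [0.47 0.37]
expected [ 0.4889 -0.1056  0.1212]
along 0.16604843285966228 across 7.610017581188616e-05 z -0.0014752365364955472 pitch -0.5138356252385007
9.8667
```

The bar is level to within 0.5° and in line with the recess to about 1 mm. I lower it with a force guard.

```bash
python3 - <<'E'
from m import *
def st(l):
    o=ctrl.get_obs();print(l,round(o['time'],2),np.round(o['eef_pos'],4),round(o['width']*88,2),np.round(o['wrist_force'],2))
R2=Rt(np.array([0,0,1.]),rx,1);g2=rec-ry*.063
h=ctrl.move_straight(g2+[0,0,.02],max_speed=.08,rot=R2,max_force=8);st(h)
h=ctrl.move_straight(g2+[0,0,.001],max_speed=.03,max_force=6);st(h)
ctrl.hold(.3);st('hold')
snap('scene','s5.png');snap('wrist','w5.png')
E
```

```text
False 10.83 [ 0.4566 -0.2686  0.0403] 19.66 [ 0.45  0.34 -0.43]
True 11.5 [ 0.456  -0.2683  0.0205] 19.27 [0.06 0.17 4.86]
hold 11.8 [ 0.4561 -0.2683  0.0205] 19.32 [-0.15  0.36  5.78]
```

View pics/s5.png

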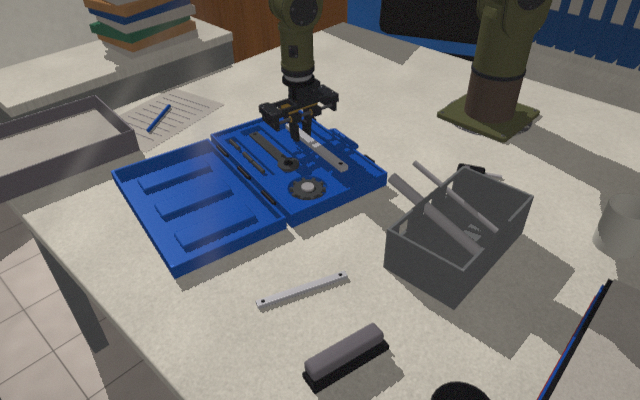

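View pics/w5.png

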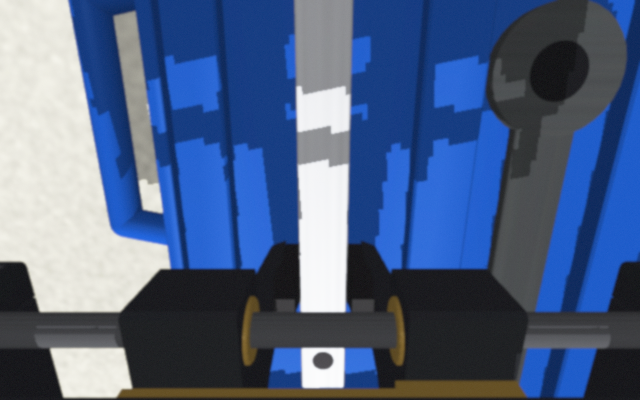

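The bar sits inside the recess, centred between its edges in the wrist view (columns 230..428, bar at 322). The fingertips touched the floor at z=0.0205, which confirms the height. Now I unload slightly, release, and retreat.

```bash
python3 - <<'E'
from m import *
def st(l):
    o=ctrl.get_obs();print(l,round(o['time'],2),np.round(o['eef_pos'],4),round(o['width']*88,2),np.round(o['wrist_force'],2))
e=np.array(ctrl.get_obs()['eef_pos']);e=np.array([.456,-.2683,.0212])
ctrl.move_straight(e,max_speed=.02);st('up')
ctrl.grip(.33,10);ctrl.hold(.2);st('open')
h=ctrl.move_straight(e+[0,0,.15],max_speed=.1);st(h)
ctrl.movep(np.array([.45,-.05,.30]),ctrl.get_obs()['orientation']);st('away')
snap('top','t6.png');snap('scene','s6.png');snap('wrist','w6.png')
E
```

```text
up 12.15 [ 0.4558 -0.2682  0.021 ] 19.5 [ 0.02 -0.44 -1.45]
open 12.7 [ 0.456  -0.2683  0.0212] 29.02 [-0.47 -0.19 -0.12]
False 14.35 [ 0.4557 -0.2681  0.1707] 28.93 [-0.03  0.13  0.25]
away 15.34 [ 0.4499 -0.0513  0.2995] 29.54 [-0.76 -0.89  0.14]
```

View pics/t6.png

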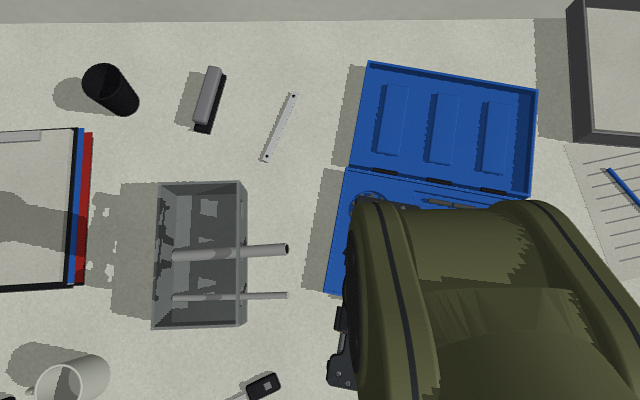

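View pics/s6.png

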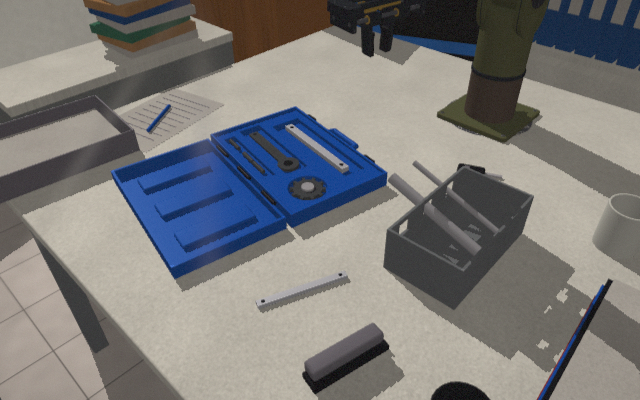

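```bash
python3 - <<'E'
import cv2
b=cv2.imread('pics/s6.png')
cv2.imwrite('pics/s6c.png',cv2.resize(b[110:190,270:370],None,fx=7,fy=7,interpolation=cv2.INTER_CUBIC))
E
```

```text
(no output)
```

View pics/s6c.png

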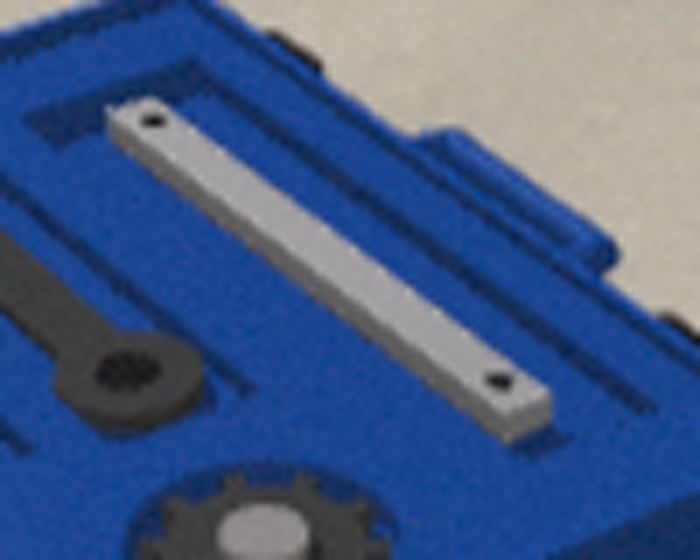

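```bash
python3 - <<'E'
from m import *
C=Cam('s6.png')
f=lambda a,b:(270+(a+.5)/7-.5,110+(b+.5)/7-.5)
A=C.atz(*f(153,121),.032);B=C.atz(*f(500,381),.032)
m=(A+B)/2-rec;d=B-A
print(A.round(4),B.round(4),np.linalg.norm(d),'across',m@rx,'along',m@ry,'yaw',np.degrees(np.arctan2(d[1],d[0]))-78.9)
import numpy as np
W0=cv2.imread('pics/top0.png')[230:310,165:300];W1=cv2.imread('pics/t6.png')[230:310,165:300]
# rod/tube ends
for r in (250,296):
    for i in (W0,W1): print(r,i[r-230+0,90:135:1,0].astype(int)[-25:])
E
```

```text
[ 0.4487 -0.3078  0.032 ] [ 0.4867 -0.1038  0.032 ] 0.20753926007762238 across -0.0009798337584217651 along 0.0007473666392650717 yaw 0.565334753195927
250 [124 123 122 122 123 123 121 123 126 128  84  18  17  64 140 161 160 165
 165 164 160 159 160 160 158]
250 [133 132 131 134 134 132 132 133 135 138  92  21  25  71 151 172 171 175
 176 174 170 171 171 171 170]
296 [121 120 119 119 121 121 121 122 123 122 120 126 151 148 155 157 156 155
 155 151 157 160 159 157 159]
296 [130 130 131 131 130 130 131 131 132 131 132 135 162 159 165 167 167 167
 165 162 168 171 171 168 169]
```

The bar lies flat: hole spacing at the assumed height is 207.5 mm, against the 207 mm I measured earlier. It's about 1 mm from the recess centre with 0.6° yaw. The rod and tube ends are at the same pixels as at the start, so I hand in.

```bash
python3 - <<'E'
from h import *
ctrl.hand_in();print(ctrl.get_obs()['time'])
E
```

```text
the job is handed in; nothing more can be done
the job is handed in; nothing more can be done
```

The flat bar is out of the bin and lying flat in the long recess of the blue case. I handed the job in shortly after the 15 s mark, well under the 38 s limit; no verdict was reported.

I gripped the bar about 62 mm from its middle and drew it 185 mm along its own axis through the slot. I then levelled it, lowered it until the fingertips touched the recess floor, and released it from about 4 mm above the floor.

Final checks from the pictures:
- **Position:** the bar is about 1 mm off the recess centre both across and along, and 0.6° off the recess axis.
- **Flatness:** the hole spacing at the assumed height is 207.5 mm, against 207 mm measured at the start, so the bar is lying flat on the floor.
- **Rod and tube:** their ends are at the same pixels as at the start.
- **Robot:** the arm had withdrawn and was clear of everything.

No check failed or disagreed. The wrist camera was not used for the last measurement, and the arm blocked the top camera's view of the bar, so the final bar position comes from the scene camera alone.

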